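Rock the angle gauge on the ragged post stub to its mark and hold it for scribing

TASK

First lift the sawn-off tube end off the clamped post stub and drop it into the red scrap box. Then take the pendulum angle gauge by its grip lug, set the middle of its base bar lightly and about level across the ragged top of the stub, dial parallel to the stub's wide faces, and rock it there until the red pointer settles over the green mark. Finish holding it still like that, bar still bearing on the stub, so that the cut line can be scribed along it; leave the other tools and the timber where they lie.

Things in the scene. Friction and masses are not known exactly. Their poses are not given: they have to be found in the camera images.
- stub: Fixed: dark block 130 (x) x 110 (y) x 16 mm with blue clamp jaws up to z 56 mm, a clamp screw out to x +94 mm, and upright in it a cream box tube 50 (y) x 30 (x) mm, wall 4 mm, open on top, top edge ragged bare steel. Origin: underside of block on the tube's axis; z up, x square to the tube's wide faces. Higher edge at y -25 mm (z 120 mm), lower at y +25 (z 116 mm)
- offcut: Sawn-off end of the same tube, cream with a red cross: 50 (y) x 30 (x) mm, 40 mm high, wall 4 mm, open at both ends, 0.13 to 0.22 kg. Sits loose on the stub's top, in line with it, leaning about 5 degrees. Origin: centre of its lower end; z along the tube, x across the 30 mm
- gauge: Pendulum angle gauge, 0.37 kg, standing on its base bar: bar 116 (y) x 30 (x) x 14 mm high, round yellow case 98 mm across, 26 mm thick, its centre 60 mm up, glazed white dial on the +x face, black grip lug on top 40 (y) x 20 (x) mm, from 102 to 136 mm up. Origin: centre of the bar's underside; z up, x out of the dial, y along the bar
- pointer (a joint): Red weighted needle, hangs freely from the dial's centre, swings about 3 times a second when disturbed, settles in 1 to 2 s. Value: its angle on the dial; at rest this is the gauge's tilt about its own +x axis (rad): 0 with the bar level, positive with the bar's +y end raised (the needle then lies to the bar's -y end)
- mark (a joint): Green tab on the dial, 4.5 mm wide, 32 to 43 mm from the centre, set beforehand between 0.17 and 0.40 rad (10 to 23 degrees) from the bar's square line, to the -y side; cannot be moved. Value: the pointer reading (rad) at which the needle lies over the tab's middle. Dial ticks are 5 degrees apart
- pointer_tip (a point): Tip of the red pointer, 38 mm from the dial's centre; z points along the needle to the centre
- mark_mid (a point): Middle of the green mark, 38 mm from the dial's centre; z points to the centre
- scrap_box: Red open-topped scrap box, fixed: 200 (x) x 160 (y) x 85 mm high, walls and floor 4 mm. Origin: centre of its underside; z up
- grinder: Bystander: straight air grinder lying with its paper tag, 230 mm long, 50 mm high. Leave alone
- torque_wrench: Bystander: torque wrench lying, 300 mm long along its y, 33 mm high, with its tag. Leave alone
- timber: Bystander: timber offcut 45 x 150 (y) x 45 mm high. Leave alone
- socket: Bystander: dark impact socket standing upright, 44 mm across, 60 mm high. Leave alone
- stub_top (a point): Middle of the stub's mouth on the tube's axis, level with its higher edge (stub z 120 mm; axes as the stub). All teeth lie below the line from the higher edge (y -25, z 120 mm) to the lower (y +25, z 116 mm), so a straight bar bears on these two edges only; rocked with its +y end up it bears on and pivots about the edge at y -25 mm alone, the other way on that at y +25
Not all that is in view belongs to the job. What is shaped like the gauge but purple is not meant.

How it is judged:
On the way, in this order (a step that is already met when the one before it is completed fails the run):
1. the sawn-off end lies in the scrap box, let go (x of offcut in the frame of scrap_box between -0.1 and 0.1 m and y of offcut in the frame of scrap_box between -0.08 and 0.08 m and height (world z) of offcut below 0.06 m and contact force between the fingers and offcut below 0.1 N), for 0.2 s.
2. the gauge, held in the gripper, is set about level on the top of the stub, its pointer still off the mark (contact force between gauge and stub above 0.3 N and contact force between the fingers and gauge above 2 N and height (world z) of gauge above 0.1 m and angle between the z axis of pointer_tip and the z axis of mark_mid, either way round above 0.08 rad and angle between gauge's own z axis and vertical below 0.2 rad), for 0.1 s.
At the end, for the whole second after the job is handed in: Offcut in the scrap box; gauge gripped and still, pointer within 0.06 rad of the mark and under 0.25 rad/s, bar on the stub's top with 0.3 to 25 N, its middle within 35 mm along and 15 mm across of the stub's axis, dial parallel to the wide faces within 0.2 rad (x of offcut in the frame of scrap_box between -0.1 and 0.1 m and y of offcut in the frame of scrap_box between -0.08 and 0.08 m and height (world z) of offcut below 0.06 m and contact force between the fingers and gauge above 2 N and contact force between gauge and stub between 0.3 and 25 N and height (world z) of gauge above 0.1 m and angle between the x axis of gauge and the x axis of stub, either way round below 0.2 rad and angle between the z axis of pointer_tip and the z axis of mark_mid, either way round below 0.06 rad and velocity of joint pointer between -0.25 and 0.25 rad/s and linear speed of gauge below 0.02 m/s and x of stub_top in the frame of gauge between -0.015 and 0.015 m and y of stub_top in the frame of gauge between -0.035 and 0.035 m and z of stub_top in the frame of gauge between -0.02 and 0.004 m); the arm keeps its last pose, push and grip.
It fails at once if the gauge is banged or jammed on the stub (over 60 N) (contact force between gauge and stub above 60 N).
It fails at once if the gauge is tipped over (angle between gauge's own z axis and vertical above 1 rad).
It fails at once if the grinder, torque wrench, timber or socket is shifted by over 20 mm (distance of any of grinder, torque_wrench, timber, socket from where it was at the start of the episode above 0.02 m).
It also fails if it takes over 67 s, if anything falls off the work surface, if the arm or the gripper's body presses on something with over 40 N, if the wrist force passes 120 N, or if a joint passes its speed limit or range.

ROBOT

A 6-joint arm with a two-finger parallel gripper is mounted at the origin on the work surface. World frame = base frame: x ahead of the robot, y to its left, z up, the work surface at z = 0. Lengths are in m, angles in rad, forces in N, time in s.
With the tool pointing down it reaches from about 0.15 to 0.775 m from the base axis. Payload 6.1 kg.
Tool frame: the origin (TCP) lies midway between the tips of the shut fingers; the grasp point (between the pads) lies 19 mm behind it; z points along the fingers, y is the direction in which the jaws open and shut (so a half turn about z gives the same grasp; the last joint's range is limited). The gripper opens to 85 mm and grips with 20 to 120 N. Pads are 22 mm wide; open, the fingers measure 114 mm over their backs; the gripper's body (76 mm by 85 mm) begins 54 mm behind the grasp point. The pads swing forward as they close: fully open they stand 13 mm farther back than shut.
Start: joints at [-1.333, 0.126, -0.04, 1.405, 0, 1.571], TCP at [0.124, -0.51, 0.231] pointing down, gripper open.
Joint ranges: [-2.72, 2.72], [-0.95, 1.95], [-1.27, 1.35], [-1.78, 2.02], [-1.46, 1.47], [-3.14, 3.14]. Speed limits (rad/s): [2.39, 2.39, 3.01, 3.14, 3.14, 3.14].

INTERFACE

Orientations are given as a unit quaternion [w, x, y, z].
In Python, from cell import arm gives the robot as it stands. The module is installed in compiled form; this text tells all that it offers.
- The arm moves only by the tool move_arm, never from a script. Its argument "targets" is a list that holds one entry, the list of rows, each a list of 7 numbers: the turn, a rotation vector about the tool's x, y, z in degrees, then the shift along the tool's x, y, z in m, then the opening, from -1 (shut) to 1 (fully open). A call has 1 to 8 rows; each row shifts and turns the commanded pose from where the row before left it, along the tool's axes as they then stand; what a row does not reach is not made up. A row lasts 1/10 s, in which the tool goes at most 50 mm and 8.59 degrees, less where a joint would pass 70% of its speed; a pose out of reach is approached as far as the arm can. A call is refused whole if a number of a shift passes 0.05 or a number of a turn 8.59, either way. A call with a gripper value outside its range is refused whole. The fingers move at their own pace and stop on an object; "newtons" is the grip in N (left out, the last holds). Time passes only in rows, so rows that do not move let the fingers close. It gives the time, the measured TCP pose, the force and the opening at its end, in the units of the state.
- arm.state(): the state, without advancing time (a new reading comes with each control period).
- arm.camera(name): name is "scene" or "top"; returns a dict with "image" (420x560x3 uint8, red, green, blue), "depth" (420x560 float32, m along the optical axis (not along the pixel's ray), 0 where there is no reading), "camera_matrix" (3x3 intrinsics, pixels), "dist" ([k1, k2, p1, p2, k3] as OpenCV has them; the pictures are not rectified), "R" (3x3) and "t" (3): a world point X has camera coordinates R X + t. Camera axes: x right, y down, z forward; pixel columns grow to the right and rows downward; lengths in m; the calibration is good to about 2 mm. A picture is of the moment at which its call begins.
- arm.job_done(): hands the job in, once; it reports no verdict.
The state is a dict: "time": time; "joint_positions": joint angles; "joint_velocities": joint speeds; "joint_efforts": joint torques, N m; "position": TCP position; "eef_rot": TCP orientation; "contact_force": force on the tool from outside, world axes, zero at the start; "torque": the same for the moment, N m; "width": finger opening in m.
Only numpy, scipy, OpenCV 4.12 (cv2) and the standard library are available. Lean on these libraries where they do the work, as an engineer would, in place of code of your own. Each camera call takes 0.05 s, during which the arm holds its last target.

## Working session

There is one attempt and no reset: what is moved stays moved. The work goes in short steps, Python scripts to look and compute and a tool call to move; the robot and the scene stay as the last step left them, time stands still between calls to the robot, and variables do not carry over. Pictures are saved under pics/ and viewed, and the job is handed in when it is done.

Besides the shell and the picture viewer there is one more tool, called after ">>>" as name(argument=value, ...) on one line, values as JSON. move_arm: Moves the arm, as the interface text tells. Its arguments: {"type":"object","properties":{"targets":{"type":"array"},"newtons":{"type":"number"}},"required":["targets"]}

```bash
mkdir -p pics; cat > h.py <<'E'
from cell import arm
import numpy as np, cv2
def snap(n,tag):
    c=arm.camera(n); cv2.imwrite(f'pics/{tag}.png',c['image'][:,:,::-1]); np.savez(f'pics/{tag}.npz',**c); return c
def cloud(c):
    K=np.array(c['camera_matrix'],float);d=np.array(c['dist'],float);h,w=c['depth'].shape
    u,v=np.meshgrid(np.arange(w),np.arange(h))
    p=cv2.undistortPoints(np.stack([u,v],-1).reshape(-1,1,2).astype(float),K,d).reshape(h,w,2)
    z=c['depth'][...,None]; X=np.concatenate([p*z,z],-1)
    W=(X-np.array(c['t']).ravel())@np.array(c['R']); W[c['depth']==0]=np.nan
    return W
E
python3 - <<'E'
from h import *
for n in('scene','top'):
    c=snap(n,n+'0'); print(n,c['camera_matrix'],c['R'],c['t'],c['dist'], -np.array(c['R']).T@np.array(c['t']).ravel())
print(arm.state())
E
```

```text
scene [[469.55345013   0.         274.58201665]
 [  0.         469.55345013 208.61288364]
 [  0.           0.           1.        ]] [[ 0.87961919  0.47544446  0.01492134]
 [ 0.36889012 -0.66200725 -0.65243121]
 [-0.30031676  0.57939535 -0.75770105]] [-0.55013354 -0.12415009  1.4431974 ] [-0.10246786  0.          0.          0.          0.        ] [ 0.96312213 -0.65681217  1.02072152]
top [[406.16258449   0.         276.80597426]
 [  0.         406.16258449 206.24906608]
 [  0.           0.           1.        ]] [[-0.00229857 -0.9997164   0.02370306]
 [-0.98157316 -0.00227345 -0.19107317]
 [ 0.19107287 -0.02370548 -0.98128956]] [0.05340577 0.58054061 1.09477026] [-0.03864084  0.          0.          0.          0.        ] [0.36078494 0.08066251 1.18394649]
{'time': 0.1, 'joint_positions': array([-1.33299977e+00,  1.26381959e-01, -4.04826347e-02,  1.40536798e+00,
       -1.80923702e-05,  1.57081664e+00]), 'joint_velocities': array([-0.0001489 , -0.00149365,  0.00086549, -0.00041042, -0.00213425,
        0.00073911]), 'joint_efforts': array([-2.78108655e-04, -4.36906028e+01,  3.53603768e+01,  1.36328084e-02,
       -7.63981620e-05,  1.16809576e-05]), 'position': array([ 0.12358495, -0.50989829,  0.2305848 ]), 'eef_rot': array([-7.11980431e-04,  9.92940871e-01,  1.18608228e-01, -9.41722761e-05]), 'contact_force': array([ 0.4650282 , -0.17973856,  0.05405779]), 'torque': array([ 0.00399621, -0.00297645,  0.03084811]), 'width': 0.08512961891198058}
```

View pics/scene0.png

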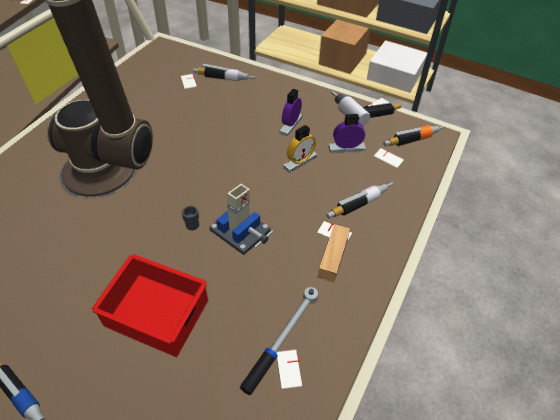

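View pics/top0.png

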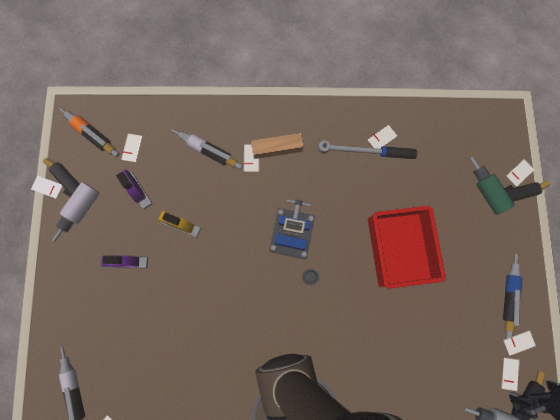

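```bash
python3 - <<'E'
from h import *
a=dict(np.load('pics/scene0.npz'));b=dict(np.load('pics/top0.npz'))
A=a['image'][:,:,::-1];B=b['image'][:,:,::-1]
def cr(I,x,y,s,k):return cv2.resize(I[y:y+s,x:x+s],None,fx=k,fy=k,interpolation=cv2.INTER_CUBIC)
o=np.hstack([np.vstack([cr(A,265,115,70,4),cr(A,200,180,70,4)]),np.vstack([cr(B,145,190,70,4),cr(B,260,190,70,4)])])
cv2.imwrite('pics/crop0.png',o)
WB=cloud(b);WA=cloud(a)
for nm,W,I in(('top',WB,b['image']),('scene',WA,a['image'])):
    hsv=cv2.cvtColor(I,cv2.COLOR_RGB2HSV)
    y=(hsv[...,0]>18)&(hsv[...,0]<32)&(hsv[...,1]>180)&(hsv[...,2]>120)
    x0=(slice(190,250),slice(150,210)) if nm=='top' else (slice(115,175),slice(280,325))
    P=W[x0][y[x0]];P=P[~np.isnan(P[:,0])];print(nm,'yellow',len(P),P.mean(0),np.percentile(P,[2,98],0))
    for lab,lo,hi in(('gauge',0,.2),):
        Q=W[x0].reshape(-1,3);Q=Q[Q[:,2]>.006];print('all',np.percentile(Q,[1,99],0))
        bar=Q[Q[:,2]<.02];m,s,an=cv2.minAreaRect(bar[:,:2].astype(np.float32));print('bar',m,s,an)
        t=Q[Q[:,2]>.125];print('lugtop',len(t),t.mean(0),cv2.minAreaRect(t[:,:2].astype(np.float32)))
        t=Q[Q[:,2]>.02];print('upper',cv2.minAreaRect(t[:,:2].astype(np.float32)))
    x1=(slice(190,265),slice(260,330)) if nm=='top' else (slice(180,255),slice(205,275))
    Q=W[x1].reshape(-1,3)
    t=Q[Q[:,2]>.125];print('offc',len(t),t.mean(0),cv2.minAreaRect(t[:,:2].astype(np.float32)),np.percentile(t[:,2],[2,98]))
    t=Q[(Q[:,2]>.012)&(Q[:,2]<.02)];print('block',cv2.minAreaRect(t[:,:2].astype(np.float32)))
    r=(I[...,0]>120)&(I[...,1]<60)&(I[...,2]<60)
    P=W[r&(W[...,2]>.08)&(W[...,2]<.09)];print('box',len(P),cv2.minAreaRect(P[:,:2].astype(np.float32)))
E
```

```text
top yellow 68 [0.53160352 0.33515218 0.09715314] [[0.5145013  0.30299575 0.07822819]
 [0.55603191 0.37652057 0.10735793]]
all [[0.50059222 0.28055598 0.00638678]
 [0.59604209 0.42251655 0.13859462]]
bar (0.5327800512313843, 0.3629915714263916) (0.16753926873207092, 0.08924248814582825) 69.1872329711914
lugtop 131 [0.53214523 0.33216325 0.13477206] ((0.5330037474632263, 0.3327541649341583), (0.04019392654299736, 0.020824290812015533), 68.55406188964844)
upper ((0.532853901386261, 0.3338629901409149), (0.09443419426679611, 0.026626236736774445), 67.64418029785156)
offc 165 [0.51000264 0.0128264  0.15059079] ((0.5105651021003723, 0.012391183525323868), (0.05194203183054924, 0.030306385830044746), 77.94756317138672) [0.12733189 0.16115404]
block ((0.5095717906951904, 0.010291483253240585), (0.1095709428191185, 0.12972243130207062), 77.96995544433594)
box 1062 ((0.46503257751464844, -0.30688828229904175), (0.21062734723091125, 0.17197534441947937), 6.850787162780762)
scene yellow 156 [0.53328772 0.31296117 0.079693  ] [[0.51079836 0.28560181 0.01603127]
 [0.5594916  0.3608591  0.10807388]
[... 159 characters left out ...]
2846375) 31.113752365112305
lugtop 100 [0.53737409 0.329226   0.13304188] ((0.5369521975517273, 0.3314005136489868), (0.04294304922223091, 0.022777441889047623), 62.264949798583984)
upper ((0.4941112995147705, 0.3984549343585968), (0.09101512283086777, 0.24650508165359497), 32.902652740478516)
offc 376 [0.51418898 0.00550609 0.14547793] ((0.5137816071510315, 0.008126894012093544), (0.056340184062719345, 0.032929640263319016), 76.64405822753906) [0.12612338 0.16062414]
block ((0.5128262639045715, 0.005799897015094757), (0.110503189265728, 0.12990735471248627), 77.76670837402344)
box 1396 ((0.4673343598842621, -0.30982905626296997), (0.21353203058242798, 0.1724759340286255), 6.862098693847656)
```

View pics/crop0.png

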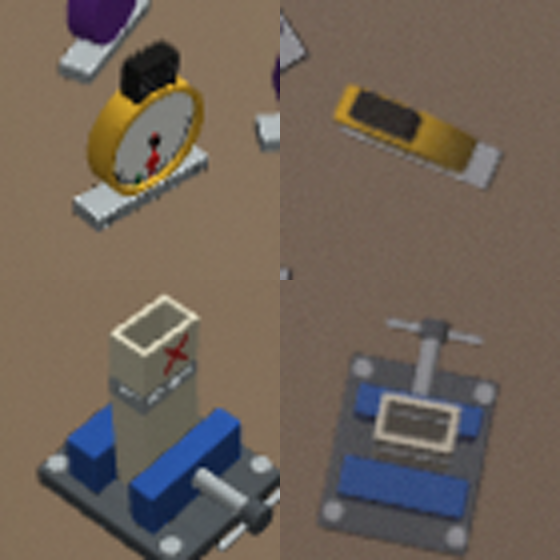

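```bash
cat >> h.py <<'E'
from scipy.spatial.transform import Rotation as Ro
def tool(s=None):
    s=s or arm.state();q=s['eef_rot'];return np.array(s['position']),Ro.from_quat([q[1],q[2],q[3],q[0]])
def down(yawx): # tool x at yaw deg, z down
    return Ro.from_euler('z',yawx,degrees=True)*Ro.from_euler('x',180,degrees=True)
def goto(p,R):
    p0,R0=tool(); print('shift(m, current tool axes)',np.round(R0.inv().apply(np.array(p)-p0),4),'turn(deg)',np.round((R0.inv()*R).as_rotvec(degrees=True),2),
     'shift after turn',np.round(R.inv().apply(np.array(p)-p0),4))
    s=arm.state();print('t',s['time'],'pos',np.round(p0,4),'F',np.round(s['contact_force'],2),'w',round(float(s['width']),4))
E
python3 - <<'E'
from h import *
goto([.5115,.0115,.23],down(78))
E
```

```text
shift(m, current tool axes) [ 0.4998 -0.4154  0.0012] turn(deg) [-7.000e-02 -5.000e-02 -6.438e+01] shift after turn [0.5907 0.271  0.0006]
t 0.1 pos [ 0.1236 -0.5099  0.2306] F [ 0.47 -0.18  0.05] w 0.0851
```

>>> move_arm(targets=[[[0,0,-8,0,0,0,1],[0,0,-8,0,0,0,1],[0,0,-8,0,0,0,1],[0,0,-8,0,0,0,1],[0,0,-8,0,0,0,1],[0,0,-8,0,0,0,1],[0,0,-8,0,0,0,1],[0,0,-8.3,0,0,0,1]]], newtons=50)

```text
time: 0.9
position: [0.1236, -0.51, 0.2308]
eef_rot: [-0.0, 0.776, 0.631, 0.0]
contact_force: [-0.0, -0.4, -0.7]
width: 0.0855
```

```bash
python3 -c "
from h import *
goto([.5115,.0115,.23],down(78))"
```

```text
shift(m, current tool axes) [0.5895 0.2737 0.0012] turn(deg) [-0.02 -0.05  0.26] shift after turn [0.5907 0.271  0.0008]
t 0.9 pos [ 0.1236 -0.51    0.2308] F [-0.04 -0.37 -0.68] w 0.0855
```

>>> move_arm(targets=[[[0,0,0,0.037,0.017,0,1],[0,0,0,0.037,0.017,0,1],[0,0,0,0.037,0.017,0,1],[0,0,0,0.037,0.017,0,1],[0,0,0,0.037,0.017,0,1],[0,0,0,0.037,0.017,0,1],[0,0,0,0.037,0.017,0,1],[0,0,0,0.037,0.017,0,1]]])

```text
time: 1.7
position: [0.3191, -0.2476, 0.2311]
eef_rot: [-0.0, 0.778, 0.629, -0.0]
contact_force: [0.0, -0.5, -0.3]
width: 0.085
```

>>> move_arm(targets=[[[0,0,0,0.037,0.017,0,1],[0,0,0,0.037,0.017,0,1],[0,0,0,0.037,0.017,0,1],[0,0,0,0.037,0.017,0,1],[0,0,0,0.037,0.017,0,1],[0,0,0,0.037,0.017,0,1],[0,0,0,0.037,0.017,0,1],[0,0,0.3,0.0,0.0,0,1]]])

```text
time: 2.5
position: [0.4911, -0.0176, 0.2302]
eef_rot: [-0.001, 0.778, 0.629, 0.0]
contact_force: [0.6, -1.0, -0.1]
width: 0.0853
```

```bash
python3 -c "
from h import *
goto([.5115,.0115,.12],down(78))
print(arm.state()['joint_positions'])"
```

```text
shift(m, current tool axes) [0.0327 0.014  0.1102] turn(deg) [-0.06 -0.05 -0.11] shift after turn [0.0327 0.0139 0.1102]
t 2.5 pos [ 0.4911 -0.0176  0.2302] F [ 0.58 -1.03 -0.15] w 0.0853
[-3.64666592e-02  6.29023324e-02 -1.11776515e-01  1.39694711e+00
  9.83747011e-04  1.74572023e+00]
```

>>> move_arm(targets=[[[0,0,0,0.033,0.014,0,1],[0,0,0,0,0,0.04,1],[0,0,0,0,0,0.035,1],[0,0,0,0,0,0.025,1],[0,0,0,0,0,0.01,1],[0,0,0,0,0,0,1]]])

```text
time: 3.1
position: [0.5087, 0.008, 0.1201]
eef_rot: [-0.001, 0.779, 0.627, -0.001]
contact_force: [-0.0, -0.2, -0.7]
width: 0.0854
```

```bash
python3 -c "
from h import *
goto([.5115,.0115,.12],down(78))
snap('scene','s1')
I=cv2.imread('pics/s1.png');cv2.imwrite('pics/s1c.png',cv2.resize(I[130:270,170:310],None,fx=4,fy=4))"
```

```text
shift(m, current tool axes) [0.0041 0.002  0.0001] turn(deg) [-0.16  0.05 -0.41] shift after turn [0.004  0.002  0.0001]
t 3.1 pos [0.5087 0.008  0.1201] F [-0.04 -0.24 -0.73] w 0.0854
```

View pics/s1c.png

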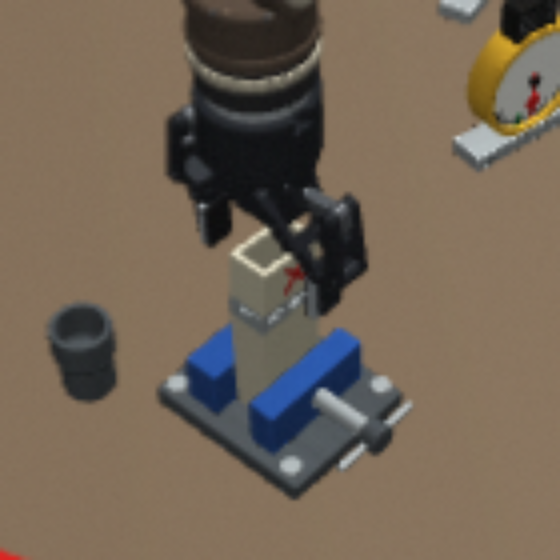

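The fingers straddle the offcut across its 30 mm, near (280,260) in the crop. Close on it.

>>> move_arm(targets=[[[0,0,-0.4,0.004,0.002,0,1],[0,0,0,0,0,0,-1],[0,0,0,0,0,0,-1],[0,0,0,0,0,0,-1],[0,0,0,0,0,0,-1],[0,0,0,0,0,0,-1],[0,0,0,0,0,0,-1],[0,0,0,0,0,0,-1]]], newtons=40)

```text
time: 3.95
position: [0.5129, 0.0119, 0.1217]
eef_rot: [0.0, 0.777, 0.629, 0.0]
contact_force: [-0.7, 0.3, 4.6]
width: 0.0295
```

>>> move_arm(targets=[[[0,0,0,0,0,0,-1],[0,0,0,0,0,0,-1],[0,0,0,0,0,-0.01,-1],[0,0,0,0,0,-0.03,-1],[0,0,0,0,0,-0.04,-1],[0,0,0,0,0,-0.04,-1],[0,0,0,0,0,0,-1]]])

```text
time: 4.65
position: [0.5146, 0.0119, 0.2469]
eef_rot: [0.002, 0.777, 0.629, 0.003]
contact_force: [0.5, 0.3, -1.4]
width: 0.0294
```

```bash
python3 -c "
from h import *
goto([.466,-.308,.24],down(78))
snap('scene','s2')
I=cv2.imread('pics/s2.png');cv2.imwrite('pics/s2c.png',cv2.resize(I[110:250,170:310],None,fx=4,fy=4))"
```

```text
shift(m, current tool axes) [-0.323   0.0187  0.0065] turn(deg) [ 0.45 -0.1   0.02] shift after turn [-0.323   0.0189  0.0069]
t 4.65 pos [0.5146 0.0119 0.2469] F [ 0.52  0.29 -1.37] w 0.0294
```

View pics/s2c.png

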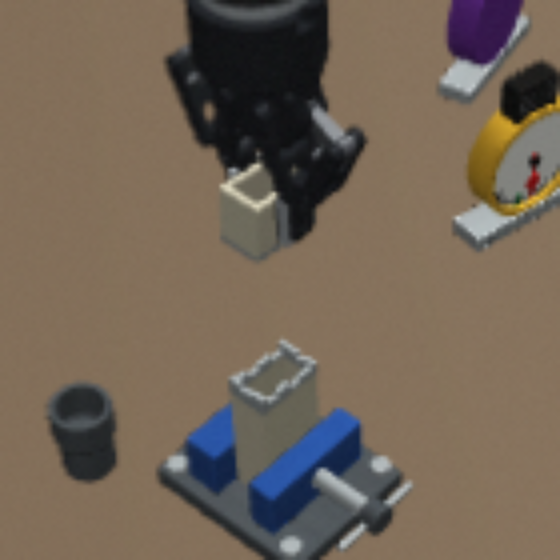

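>>> move_arm(targets=[[[0,0,0,-0.03,0.001,0,-1],[0,0,0,-0.045,0.003,0,-1],[0,0,0,-0.045,0.003,0,-1],[0,0,0,-0.045,0.003,0,-1],[0,0,0,-0.045,0.003,0,-1],[0,0,0,-0.045,0.003,0,-1],[0,0,0,-0.045,0.003,0,-1],[0,0,0,-0.02,0,0,-1]]])

```text
time: 5.5
position: [0.4634, -0.3081, 0.239]
eef_rot: [-0.001, 0.778, 0.628, -0.001]
contact_force: [0.6, 0.3, -1.6]
width: 0.0296
```

```bash
python3 -c "
from h import *
goto([.466,-.308,.035],down(78))"
```

```text
shift(m, current tool axes) [0.0005 0.0032 0.204 ] turn(deg) [-0.18 -0.02 -0.15] shift after turn [0.0006 0.0025 0.204 ]
t 5.5 pos [ 0.4634 -0.3081  0.239 ] F [ 0.63  0.32 -1.6 ] w 0.0296
```

>>> move_arm(targets=[[[0,0,0,0,0,0.045,-1],[0,0,0,0,0,0.045,-1],[0,0,0,0,0,0.045,-1],[0,0,0,0,0,0.04,-1],[0,0,0,0,0,0.02,-1],[0,0,0,0,0,0,-1],[0,0,0,0,0,0,0.5],[0,0,0,0,0,0,0.5]]])

```text
time: 6.3
position: [0.4658, -0.3057, 0.0478]
eef_rot: [0.001, 0.777, 0.63, 0.0]
contact_force: [1.3, -0.6, -0.0]
width: 0.0578
```

>>> move_arm(targets=[[[0,0,0,0,0,0,0.5],[0,0,0,0,0,0,0.5],[0,0,0,0,0,0,0.5],[0,0,0,0,0,-0.045,0.5],[0,0,0,0,0,-0.045,0.5],[0,0,0,0,0,-0.045,0.5],[0,0,0,0,0,-0.045,0.5],[0,0,0,0,0,-0.045,0.5]]])

```text
time: 7.1
position: [0.4646, -0.3049, 0.2737]
eef_rot: [0.0, 0.777, 0.629, 0.0]
contact_force: [1.7, -0.1, -0.5]
width: 0.0642
```

```bash
python3 -c "
from h import *
a=snap('scene','s3');b=snap('top','t3')
for W,x1 in((cloud(b),(slice(190,265),slice(260,330))),(cloud(a),(slice(180,255),slice(205,275)))):
    Q=W[x1].reshape(-1,3);t=Q[(Q[:,2]>.105)&(Q[:,2]<.13)];print(cv2.minAreaRect(t[:,:2].astype(np.float32)),t.mean(0),len(t))
I=np.hstack([cv2.imread('pics/s3.png')[180:360,80:280],cv2.imread('pics/t3.png')[170:350,260:460]])
cv2.imwrite('pics/s3c.png',cv2.resize(I,None,fx=2,fy=2))
goto([.533,.333,.26],down(68))"
```

```text
((0.5095024704933167, 0.010093891993165016), (0.04968130961060524, 0.030343277379870415), 78.3436050415039) [0.50931634 0.00936886 0.11359445] 100
((0.5120775699615479, 0.006811760365962982), (0.053402841091156006, 0.03253066539764404), 76.43324279785156) [0.51219292 0.00442616 0.11212994] 158
shift(m, current tool axes) [ 0.6392 -0.0678  0.0154] turn(deg) [ 0.61  0.18 10.02] shift after turn [ 0.6176 -0.1779  0.0186]
t 7.2 pos [ 0.4666 -0.3062  0.2786] F [0.26 0.21 0.96] w 0.0644
```

View pics/s3c.png

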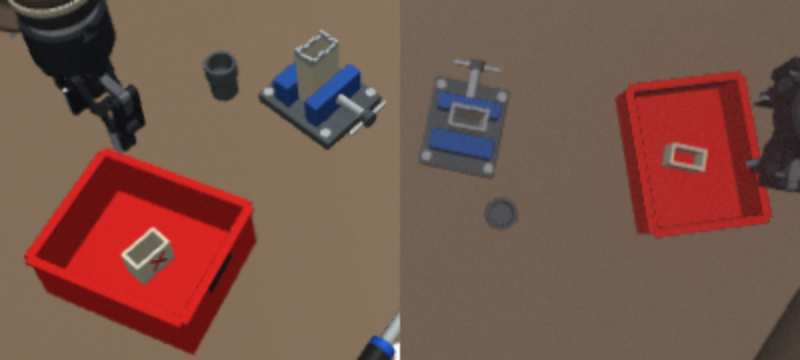

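>>> move_arm(targets=[[[0,0,5,0,0,0,0.5],[0,0,5,0,0,0,0.5],[0,0,0,0.038,-0.011,0,0.5],[0,0,0,0.038,-0.011,0,0.5],[0,0,0,0.038,-0.011,0,0.5],[0,0,0,0.038,-0.011,0,0.5],[0,0,0,0.038,-0.011,0,0.5],[0,0,0,0.038,-0.011,0,0.5]]])

```text
time: 8.0
position: [0.4887, -0.0674, 0.2712]
eef_rot: [0.0, 0.829, 0.559, 0.0]
contact_force: [0.5, -0.0, 0.1]
width: 0.0639
```

>>> move_arm(targets=[[[0,0,0,0.038,-0.011,0,0.5],[0,0,0,0.038,-0.011,0,0.5],[0,0,0,0.038,-0.011,0,0.5],[0,0,0,0.038,-0.011,0,0.5],[0,0,0,0.038,-0.011,0,0.5],[0,0,0,0.038,-0.011,0,0.5],[0,0,0,0.038,-0.011,0,0.5],[0,0,0,0,0,0,0.5]]])

```text
time: 8.8
position: [0.5171, 0.2105, 0.2702]
eef_rot: [-0.001, 0.828, 0.561, -0.0]
contact_force: [1.0, -0.4, 0.4]
width: 0.064
```

```bash
python3 -c "
from h import *
goto([.535,.332,.114],down(68))"
```

```text
shift(m, current tool axes) [ 0.1195 -0.0281  0.1562] turn(deg) [-0.07 -0.02  0.3 ] shift after turn [ 0.1194 -0.0289  0.1562]
t 8.8 pos [0.5171 0.2105 0.2702] F [ 0.98 -0.37  0.39] w 0.064
```

>>> move_arm(targets=[[[0,0,0.3,0.03,-0.007,0,0.5],[0,0,0,0.04,-0.01,0,0.5],[0,0,0,0.03,-0.007,0,0.5],[0,0,0,0.02,-0.004,0,0.5],[0,0,0,0,0,0.04,0.5],[0,0,0,0,0,0.04,0.5],[0,0,0,0,0,0,0.5],[0,0,0,0,0,0,0.5]]])

```text
time: 9.6
position: [0.5362, 0.3274, 0.1915]
eef_rot: [0.0, 0.831, 0.557, -0.001]
contact_force: [0.7, -0.1, 0.8]
width: 0.0639
```

```bash
python3 -c "
from h import *
goto([.535,.332,.114],down(68))
snap('scene','s4');snap('top','t4')
I=np.hstack([cv2.imread('pics/s4.png')[60:200,240:380],cv2.imread('pics/t4.png')[150:290,110:250]])
cv2.imwrite('pics/s4c.png',cv2.resize(I,None,fx=2.8,fy=2.8))
"
```

```text
shift(m, current tool axes) [ 0.0039 -0.0028  0.0775] turn(deg) [-0.05  0.08 -0.3 ] shift after turn [ 0.0038 -0.0028  0.0775]
t 9.6 pos [0.5362 0.3274 0.1915] F [ 0.67 -0.14  0.79] w 0.0639
```

View pics/s4c.png

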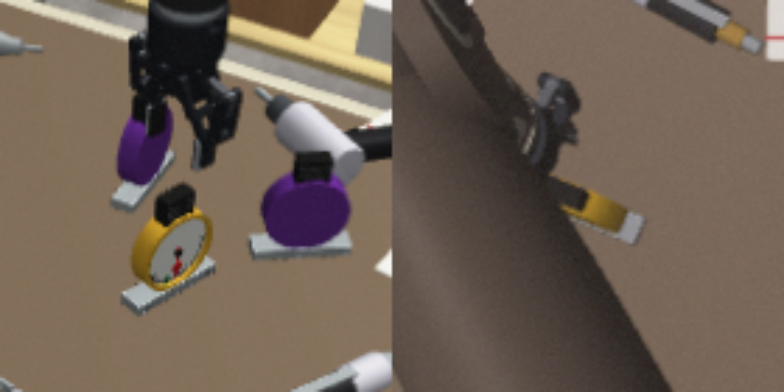

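>>> move_arm(targets=[[[0,0,0,0.004,-0.003,0.03,0.5],[0,0,0,0,0,0.027,0.5],[0,0,0,0,0,0.018,0.5],[0,0,0,0,0,0,0.5],[0,0,0,0,0,0,0.5]]], newtons=60)

```text
time: 10.2
position: [0.5364, 0.3335, 0.1187]
eef_rot: [0.0, 0.83, 0.557, 0.001]
contact_force: [-0.1, -0.7, 1.1]
width: 0.0642
```

```bash
python3 -c "
from h import *
goto([.535,.332,.114],down(68))
snap('scene','s5')
I=cv2.imread('pics/s5.png')[60:200,240:380]
cv2.imwrite('pics/s5c.png',cv2.resize(I,None,fx=4,fy=4))
"
```

```text
shift(m, current tool axes) [-0.0019 -0.0007  0.0047] turn(deg) [ 0.1  -0.14 -0.29] shift after turn [-0.0019 -0.0007  0.0047]
t 10.2 pos [0.5364 0.3335 0.1187] F [-0.06 -0.66  1.07] w 0.0642
```

View pics/s5c.png

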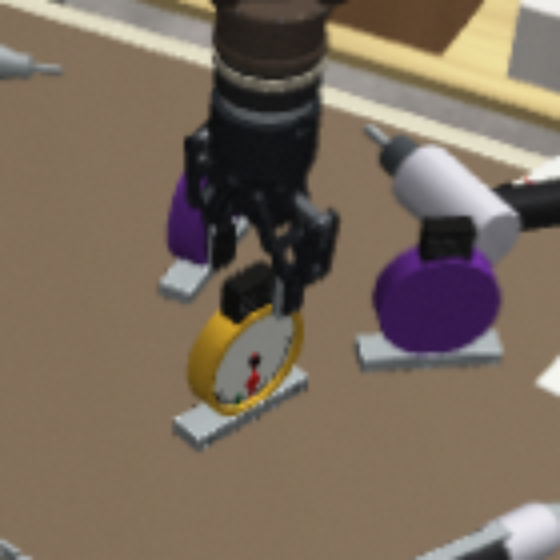

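Fingers straddle the lug, clear of the purple decoys. Close.

>>> move_arm(targets=[[[0,0,0,-0.002,0,0.004,0.5],[0,0,0,0,0,0,-0.2],[0,0,0,0,0,0,-0.4],[0,0,0,0,0,0,-1],[0,0,0,0,0,0,-1],[0,0,0,0,0,0,-1],[0,0,0,0,0,0,-1],[0,0,0,0,0,0,-1]]])

```text
time: 11.05
position: [0.5346, 0.3314, 0.1128]
eef_rot: [-0.0, 0.83, 0.557, 0.0]
contact_force: [-2.0, -0.1, 5.6]
width: 0.0188
```

```bash
python3 -c "
from h import *
p,R=tool();s=arm.state();print(p,R.as_matrix().round(4),s['contact_force'],s['width'],s['torque'])
snap('scene','s6')
I=cv2.imread('pics/s6.png')[60:200,240:380]
cv2.imwrite('pics/s6c.png',cv2.resize(I,None,fx=4,fy=4))
"
```

```text
[0.53456668 0.3313755  0.11278078] [[ 3.789e-01  9.254e-01  4.000e-04]
 [ 9.254e-01 -3.789e-01  5.000e-04]
 [ 6.000e-04  2.000e-04 -1.000e+00]] [-2.03393443 -0.1254752   5.62961473] 0.01878455836472084 [ 0.09633428  0.46360452 -0.02078691]
```

View pics/s6c.png

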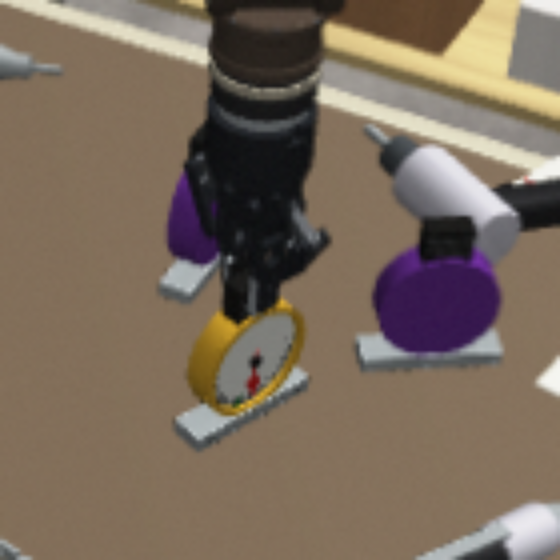

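>>> move_arm(targets=[[[0,0,0,0,0,0,-1],[0,0,0,0,0,-0.01,-1],[0,0,0,0,0,-0.03,-1],[0,0,0,0,0,-0.045,-1],[0,0,0,0,0,-0.045,-1],[0,0,0,0,0,-0.045,-1],[0,0,0,0,0,-0.03,-1],[0,0,0,0,0,0,-1]]], newtons=90)

```text
time: 11.9
position: [0.5355, 0.3316, 0.322]
eef_rot: [0.0, 0.83, 0.557, 0.003]
contact_force: [0.9, 0.0, -4.4]
width: 0.0183
```

```bash
python3 -c "
from h import *
goto([.5,-.3,.5],down(52))
"
```

```text
shift(m, current tool axes) [-0.5969  0.2074 -0.1803] turn(deg) [ 0.2  -0.34 15.72] shift after turn [-0.5196  0.3609 -0.178 ]
t 11.9 pos [0.5355 0.3316 0.322 ] F [ 0.86  0.03 -4.41] w 0.0183
```

>>> move_arm(targets=[[[0,0,5,0,0,0,-1],[0,0,6,0,0,0,-1],[0,0,5,0,0,0,-1],[0,0,0,-0.02,0.013,-0.006,-1],[0,0,0,-0.033,0.023,-0.012,-1],[0,0,0,-0.036,0.025,-0.012,-1],[0,0,0,-0.036,0.025,-0.012,-1],[0,0,0,-0.036,0.025,-0.012,-1]]])

```text
time: 12.7
position: [0.5213, 0.1344, 0.3698]
eef_rot: [-0.0, 0.9, 0.436, -0.002]
contact_force: [1.7, -0.2, -3.5]
width: 0.0182
```

>>> move_arm(targets=[[[0,0,0,-0.036,0.025,-0.012,-1],[0,0,0,-0.036,0.025,-0.012,-1],[0,0,0,-0.036,0.025,-0.012,-1],[0,0,0,-0.036,0.025,-0.012,-1],[0,0,0,-0.036,0.025,-0.012,-1],[0,0,0,-0.036,0.025,-0.012,-1],[0,0,0,-0.036,0.025,-0.012,-1],[0,0,0,-0.036,0.025,-0.012,-1]]])

```text
time: 13.5
position: [0.5001, -0.2159, 0.4663]
eef_rot: [-0.001, 0.9, 0.436, -0.001]
contact_force: [0.7, 0.0, -4.2]
width: 0.0186
```

>>> move_arm(targets=[[[0,0,0,-0.03,0.02,-0.012,-1],[0,0,0,-0.03,0.02,-0.012,-1],[0,0,0,-0.02,0.015,-0.012,-1],[0,0,0,0,0,0,-1],[0,0,0,0,0,0,-1],[0,0,0,0,0,0,-1],[0,0,0,0,0,0,-1],[0,0,0,0,0,0,-1]]])

```text
time: 14.3
position: [0.4851, -0.3046, 0.4749]
eef_rot: [0.014, 0.899, 0.437, 0.01]
contact_force: [0.9, -0.3, -3.5]
width: 0.0182
```

>>> move_arm(targets=[[[0,0,0,0,0,0,-1],[0,0,0,0,0,0,-1],[0,0,0,0,0,0,-1],[0,0,0,0,0,0,-1],[0,0,0,0,0,0,-1],[0,0,0,0,0,0,-1],[0,0,0,0,0,0,-1],[0,0,0,0,0,0,-1]]])

```text
time: 15.1
position: [0.4849, -0.3055, 0.4748]
eef_rot: [0.014, 0.9, 0.436, 0.01]
contact_force: [-1.0, -0.1, -4.6]
width: 0.0183
```

```bash
python3 -c "
from h import *
c=snap('scene','s7');snap('top','t7')
goto([.5,-.3,.5],down(52))
cv2.imwrite('pics/s7.png',c['image'][:,:,::-1])
"
```

```text
shift(m, current tool axes) [ 0.0138  0.0093 -0.0248] turn(deg) [ 1.96 -0.28 -0.28] shift after turn [ 0.0136  0.0085 -0.0252]
t 15.2 pos [ 0.4849 -0.3055  0.4748] F [-0.1  -0.37 -3.87] w 0.0183
```

View pics/s7.png

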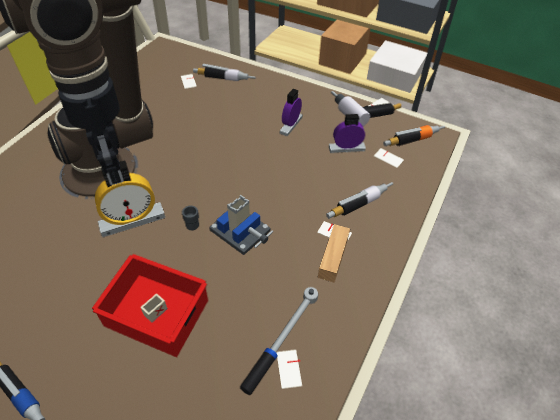

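```bash
cat >> h.py <<'E'
def dial(c,p,R,tag,Hg=.113):
    M=R.as_matrix();G=np.stack([M[:,1],M[:,0],-M[:,2]],1); o=p+M[:,2]*Hg
    C=o+G@np.array([.013,0,.06]); K=np.array(c['camera_matrix'],float);d=np.array(c['dist'],float)
    Rc=np.array(c['R']);t=np.array(c['t']).ravel();cam=-Rc.T@t
    pc,_=cv2.projectPoints(C.reshape(1,1,3),cv2.Rodrigues(Rc)[0],t,K,d); u0,v0=pc.ravel().round().astype(int)
    h=40; v,u=np.mgrid[v0-h:v0+h,u0-h:u0+h]
    q=cv2.undistortPoints(np.stack([u,v],-1).reshape(-1,1,2).astype(float),K,d).reshape(-1,2)
    ray=np.c_[q,np.ones(len(q))]@Rc; n=G[:,0]
    X=cam+ray*(((C-cam)@n)/(ray@n))[:,None]; Y=(X-C)@G  # dial coords y,z
    y=Y[:,1];z=Y[:,2];I=c['image'][v0-h:v0+h,u0-h:u0+h].reshape(-1,3).astype(float);r,g,b=I.T
    yel=(r>110)&(g>.55*r)&(b<.45*r)&(np.hypot(y,z)<.065)
    # case rim (front edge at x=13): outer fit; dial white
    wh=(np.minimum(np.minimum(r,g),b)>110)&(np.hypot(y,z)<.05)&(np.hypot(y,z)<.047)
    Z=np.c_[y,z][wh].astype(np.float32); (cy,cz),rad=cv2.minEnclosingCircle(cv2.convexHull(Z)); 
    e=cv2.fitEllipse(cv2.convexHull(Z)); print('white circ',cy,cz,rad,'ell',e)
    out={}
    for cen in((cy,cz),e[0],(0,0)):
        s=''
        for nm,w in(('green',np.clip(g-np.maximum(r,b)-8,0,None)),('red',np.clip(r-np.maximum(g,b)-50,0,None)*(r>1.6*g)*(abs(g-b)<40))):
            yy=y-cen[0];zz=z-cen[1];rr=np.hypot(yy,zz)
            m=(rr<.048)&(zz<0)&(w>0)&(rr>(.024 if nm=='green' else .012))
            Y0=(yy*w)[m].sum()/w[m].sum();Z0=(zz*w)[m].sum()/w[m].sum()
            s+=f'{nm} n{m.sum()} ang {np.arctan2(-Y0,-Z0):.3f} rad {np.hypot(Y0,Z0):.4f}  '
        print(np.round(cen,4),s)
    im=c['image'][v0-h:v0+h,u0-h:u0+h,::-1];cv2.imwrite(f'pics/{tag}.png',cv2.resize(im,None,fx=7,fy=7,interpolation=cv2.INTER_CUBIC))
E
python3 -c "
from h import *
p,R=tool();dial(dict(np.load('pics/s7.npz')),p,R,'d7')
M=R.as_matrix();print('tilt about gauge x',np.arcsin(M[2,0]))"
```

```text
white circ 0.003185525070875883 0.0036109802313148975 0.04157380759716034 ell ((0.0030838623642921448, 0.0017376174218952656), (0.07757662981748581, 0.08148356527090073), 85.06238555908203)
[0.0032 0.0036] green n15 ang 0.361 rad 0.0377  red n44 ang 0.016 rad 0.0247  
[0.0031 0.0017] green n15 ang 0.376 rad 0.0360  red n43 ang 0.013 rad 0.0231  
[0 0] green n15 ang 0.309 rad 0.0333  red n42 ang -0.130 rad 0.0216  
tilt about gauge x 0.005052418484135913
```

View pics/d7.png

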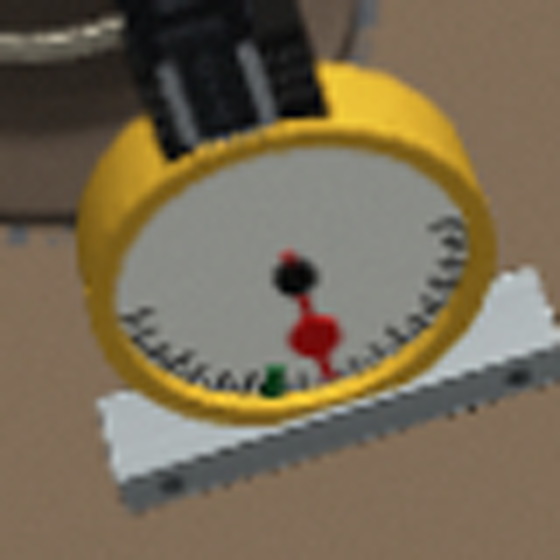

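```bash
python3 -c "
from h import *
goto([.511,.0085,.28],down(78))
R=tool()[1]
print((R*Ro.from_euler('x',1.96,degrees=True)).inv()*down(78)).as_rotvec(degrees=True) if 0 else 0
print(arm.state()['joint_positions'])
"
```

```text
shift(m, current tool axes) [ 0.2617 -0.1806  0.1901] turn(deg) [  1.99   0.16 -26.28] shift after turn [ 0.3126 -0.0397  0.1948]
t 15.2 pos [ 0.4849 -0.3055  0.4748] F [-0.1  -0.37 -3.87] w 0.0183
[-5.62952698e-01  3.76773373e-01  8.60881491e-01  2.02039751e+00
  1.44025165e-03  1.67594488e+00]
```

>>> move_arm(targets=[[[0,0,0,0,0,0.02,-1],[0,0,0,0,0,0.03,-1],[0.5,0,-6.5,0,0,0,-1],[0.5,0,-6.5,0,0,0,-1],[0.5,0,-6.5,0,0,0,-1],[0.5,0,-6.5,0,0,0,-1],[0,0,0,0,0,0,-1]]])

```text
time: 15.9
position: [0.4866, -0.3064, 0.4245]
eef_rot: [0.0, 0.779, 0.628, -0.001]
contact_force: [0.2, -0.4, -4.2]
width: 0.0183
```

```bash
python3 -c "
from h import *
goto([.511,.0085,.28],down(78))
"
```

```text
shift(m, current tool axes) [ 0.3133 -0.0428  0.1438] turn(deg) [-0.08  0.14 -0.26] shift after turn [ 0.3131 -0.0416  0.1445]
t 15.9 pos [ 0.4866 -0.3064  0.4245] F [ 0.25 -0.43 -4.23] w 0.0183
```

>>> move_arm(targets=[[[0,0,-0.3,0.02,-0.003,0.01,-1],[0,0,0,0.04,-0.005,0.02,-1],[0,0,0,0.045,-0.006,0.02,-1],[0,0,0,0.045,-0.006,0.02,-1],[0,0,0,0.045,-0.006,0.02,-1],[0,0,0,0.045,-0.006,0.02,-1],[0,0,0,0.04,-0.005,0.02,-1],[0,0,0,0.025,-0.003,0.01,-1]]])

```text
time: 16.7
position: [0.5095, 0.0027, 0.2824]
eef_rot: [-0.0, 0.777, 0.629, -0.002]
contact_force: [-0.4, -0.3, -4.4]
width: 0.0182
```

>>> move_arm(targets=[[[0,0,0,0,0,0,-1],[0,0,0,0,0,0,-1],[0,0,0,0,0,0,-1],[0,0,0,0,0,0,-1]]])

```text
time: 17.1
position: [0.5107, -0.001, 0.2848]
eef_rot: [0.001, 0.778, 0.629, -0.001]
contact_force: [0.1, 0.1, -3.6]
width: 0.0184
```

```bash
python3 -c "
from h import *
c=snap('scene','s8')
goto([.511,.0085,.233],down(78))
p,R=tool();dial(c,p,R,'d8')
M=R.as_matrix();print('tilt about gauge x',np.arcsin(M[2,0]))
I=cv2.imread('pics/s8.png')[100:260,160:320]
cv2.imwrite('pics/s8c.png',cv2.resize(I,None,fx=3.5,fy=3.5))
"
```

```text
shift(m, current tool axes) [ 0.0095 -0.0017  0.0517] turn(deg) [ 0.02  0.15 -0.1 ] shift after turn [ 0.0094 -0.0017  0.0517]
t 17.15 pos [ 0.5107 -0.001   0.2847] F [-0.5   0.42 -3.77] w 0.0184
white circ -6.515380664495751e-05 0.0060979099944233894 0.039077773690223694 ell ((0.0006742766126990318, 0.004247873090207577), (0.0660579577088356, 0.07662651687860489), 114.68854522705078)
[-0.0001  0.0061] green n7 ang 0.385 rad 0.0381  red n18 ang -0.053 rad 0.0247  
[0.0007 0.0042] green n7 ang 0.422 rad 0.0366  red n18 ang -0.025 rad 0.0228  
[0 0] green n7 ang 0.457 rad 0.0325  red n16 ang -0.058 rad 0.0198  
tilt about gauge x -0.0025371953844854
```

View pics/s8c.png

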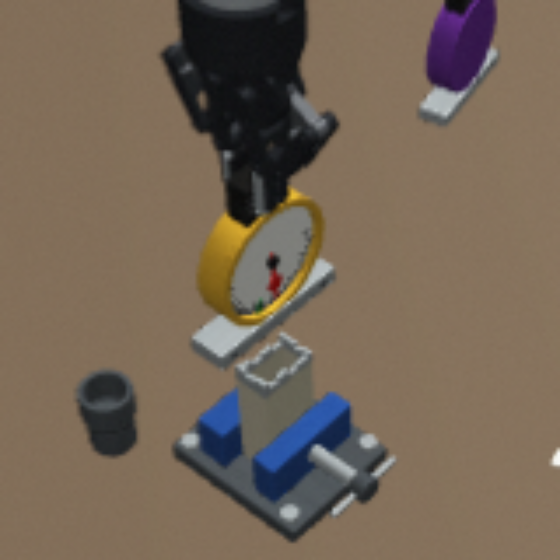

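>>> move_arm(targets=[[[0,0,0,0.01,-0.002,0,-1],[0,0,0,0,0,0.015,-1],[0,0,0,0,0,0.015,-1],[0,0,0,0,0,0.01,-1],[0,0,0,0,0,0,-1],[0,0,0,0,0,0,-1]]])

```text
time: 17.75
position: [0.5105, 0.0101, 0.2444]
eef_rot: [0.001, 0.777, 0.629, -0.001]
contact_force: [0.6, 0.8, -3.1]
width: 0.0181
```

>>> move_arm(targets=[[[0,0,0,0,0,0.002,-1],[0,0,0,0,0,0.002,-1],[0,0,0,0,0,0.002,-1],[0,0,0,0,0,0,-1]]])

```text
time: 18.15
position: [0.5105, 0.0101, 0.2379]
eef_rot: [0.0, 0.777, 0.629, -0.001]
contact_force: [-0.1, -0.4, -2.9]
width: 0.0183
```

>>> move_arm(targets=[[[0,0,0,0,0,0.001,-1],[0,0,0,0,0,0.001,-1],[0,0,0,0,0,0.001,-1],[0,0,0,0,0,0,-1]]])

```text
time: 18.55
position: [0.5105, 0.0101, 0.2349]
eef_rot: [0.0, 0.777, 0.629, -0.001]
contact_force: [-1.1, 0.1, -4.1]
width: 0.018
```

>>> move_arm(targets=[[[0,0,0,0,0,0.001,-1],[0,0,0,0,0,0,-1],[0,0,0,0,0,0,-1]]])

```text
time: 18.85
position: [0.5105, 0.01, 0.2341]
eef_rot: [0.001, 0.777, 0.629, -0.001]
contact_force: [-0.2, -0.5, -3.3]
width: 0.0181
```

>>> move_arm(targets=[[[0,0,0,0,0,0.001,-1],[0,0,0,0,0,0,-1],[0,0,0,0,0,0,-1]]])

```text
time: 19.15
position: [0.5105, 0.0101, 0.2331]
eef_rot: [0.0, 0.777, 0.629, -0.001]
contact_force: [0.1, 0.5, -4.2]
width: 0.0183
```

>>> move_arm(targets=[[[0,0,0,0,0,0.001,-1],[0,0,0,0,0,0,-1],[0,0,0,0,0,0,-1]]])

```text
time: 19.45
position: [0.5107, 0.0102, 0.2326]
eef_rot: [0.001, 0.777, 0.63, -0.001]
contact_force: [-2.1, 0.9, 2.2]
width: 0.0185
```

>>> move_arm(targets=[[[0,0,0,0,0,0.0005,-1],[0,0,0,0,0,0,-1],[0,0,0,0,0,0,-1],[0,0,0,0,0,0,-1]]])

```text
time: 19.85
position: [0.5107, 0.0102, 0.2326]
eef_rot: [0.001, 0.777, 0.63, -0.001]
contact_force: [-0.9, 1.8, 5.6]
width: 0.0184
```

```bash
python3 -c "
from h import *
c=snap('scene','s9')
goto([.511,.0085,.233],down(78))
p,R=tool();dial(c,p,R,'d9')
M=R.as_matrix();print('tilt about gauge x',np.arcsin(M[2,0]))
"
```

```text
shift(m, current tool axes) [-0.0016  0.0007 -0.0004] turn(deg) [0.03 0.11 0.03] shift after turn [-0.0016  0.0007 -0.0004]
t 19.9 pos [0.5107 0.0102 0.2326] F [-1.6   1.28  5.36] w 0.0184
white circ 0.0014671357348561287 0.004111834801733494 0.0387374572455883 ell ((0.000706604216247797, 0.0038459314964711666), (0.0679984763264656, 0.07710233330726624), 114.15663146972656)
[0.0015 0.0041] green n7 ang 0.445 rad 0.0369  red n14 ang 0.066 rad 0.0236  
[0.0007 0.0038] green n7 ang 0.429 rad 0.0363  red n14 ang 0.034 rad 0.0233  
[0 0] green n7 ang 0.458 rad 0.0325  red n13 ang 0.009 rad 0.0202  
tilt about gauge x -0.001965900088407208
```

View pics/d9.png

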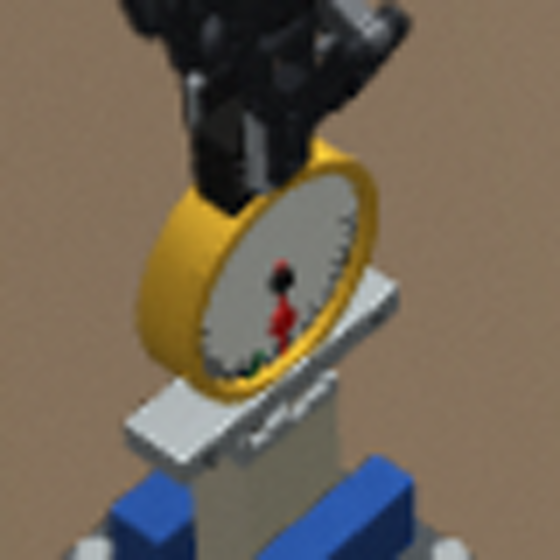

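>>> move_arm(targets=[[[0,2,0,-0.004,0,-0.0015,-1],[0,2,0,-0.004,0,-0.001,-1],[0,2,0,-0.004,0,-0.0009,-1],[0,2,0,-0.004,0,-0.0009,-1],[0,0,0,0,0,0,-1],[0,0,0,0,0,0,-1]]])

```text
time: 20.5
position: [0.5072, -0.0062, 0.2349]
eef_rot: [-0.043, 0.775, 0.628, 0.052]
contact_force: [0.0, 0.2, -1.1]
width: 0.0183
```

```bash
cat >> h.py <<'E'
def piv():
    p,R=tool();M=R.as_matrix();G=np.stack([M[:,1],M[:,0],-M[:,2]],1);o=p+M[:,2]*.113
    st=np.array([.511,.0085,.12]);S=down(78).as_matrix()
    e=st-.025*S[:,0]; print('tilt',np.arcsin(M[2,0]),'stub_top in gauge',((st-o)@G).round(4),'pivot edge in gauge',((e-o)@G).round(4),'F',arm.state()['contact_force'].round(1),'tq',arm.state()['torque'].round(2))
E
python3 -c "
from h import *
piv()"
```

```text
tilt 0.13564306497371553 stub_top in gauge [ 0.0008 -0.0005 -0.0029] pivot edge in gauge [ 0.0008 -0.0253  0.0004] F [ 0.   0.2 -1.1] tq [-0.5   0.02 -0.02]
```

>>> move_arm(targets=[[[0,2,0,-0.004,0,-0.0008,-1],[0,2,0,-0.004,0,-0.0008,-1],[0,2,0,-0.004,0,-0.0008,-1],[0,2,0,-0.004,0,-0.0008,-1],[0,2,0,-0.004,0,-0.0008,-1],[0,0,0,0,0,0,-1],[0,0,0,0,0,0,-1]]])

```text
time: 21.2
position: [0.5031, -0.0256, 0.2349]
eef_rot: [-0.098, 0.768, 0.622, 0.12]
contact_force: [-0.1, -0.2, -0.6]
width: 0.0183
```

```bash
python3 -c "
from h import *
piv()"
```

```text
tilt 0.3102859763831018 stub_top in gauge [ 0.0008 -0.0017 -0.0071] pivot edge in gauge [ 0.0008 -0.0255  0.0006] F [-0.1 -0.2 -0.6] tq [-0.46  0.13  0.04]
```

Now to about 0.36 rad (2.9° more), then let the needle settle.

>>> move_arm(targets=[[[0,1.5,0,-0.003,0,-0.0005,-1],[0,1.4,0,-0.0028,0,-0.0005,-1],[0,0,0,0,0,0,-1],[0,0,0,0,0,0,-1],[0,0,0,0,0,0,-1],[0,0,0,0,0,0,-1],[0,0,0,0,0,0,-1],[0,0,0,0,0,0,-1]]])

```text
time: 22.0
position: [0.5018, -0.0313, 0.2341]
eef_rot: [-0.114, 0.764, 0.619, 0.14]
contact_force: [1.3, 0.7, 2.3]
width: 0.018
```

>>> move_arm(targets=[[[0,0,0,0,0,0,-1],[0,0,0,0,0,0,-1],[0,0,0,0,0,0,-1],[0,0,0,0,0,0,-1],[0,0,0,0,0,0,-1],[0,0,0,0,0,0,-1],[0,0,0,0,0,0,-1],[0,0,0,0,0,0,-1]]])

```text
time: 22.8
position: [0.5018, -0.0314, 0.2341]
eef_rot: [-0.114, 0.764, 0.619, 0.14]
contact_force: [1.5, 0.3, 3.0]
width: 0.0183
```

```bash
python3 -c "
from h import *
piv()
c=snap('scene','s10');p,R=tool();dial(c,p,R,'d10')"
```

```text
tilt 0.3622038374555544 stub_top in gauge [ 0.0008 -0.0022 -0.0082] pivot edge in gauge [ 0.0008 -0.0256  0.0007] F [1.5 0.3 3. ] tq [-0.1  -0.08 -0.05]
white circ 0.002545336727052927 0.006006916984915733 0.03879664093255997 ell ((0.0013977057533338666, 0.004715795628726482), (0.06998797506093979, 0.07412973791360855), 123.35094451904297)
[0.0025 0.006 ] green n3 ang 0.515 rad 0.0347  red n16 ang 0.376 rad 0.0250  
[0.0014 0.0047] green n3 ang 0.504 rad 0.0330  red n16 ang 0.351 rad 0.0234  
[0 0] green n3 ang 0.542 rad 0.0282  red n14 ang 0.367 rad 0.0192
```

View pics/d10.png

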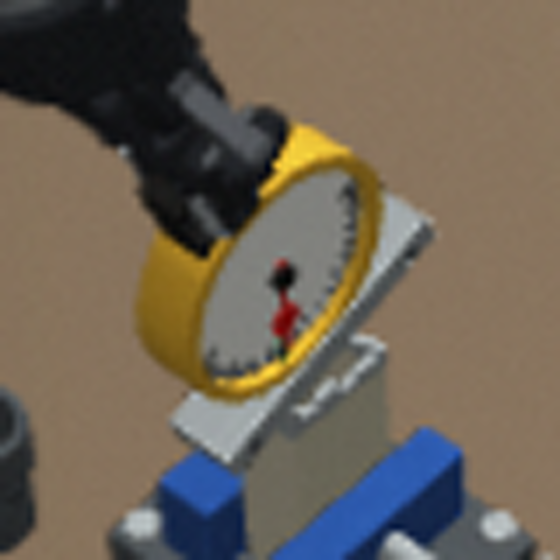

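```bash
cat > r.py <<'E'
from h import *
def rect(f,p,R,Hg=.113):
    c=dict(np.load(f'pics/{f}.npz'));M=R.as_matrix();G=np.stack([M[:,1],M[:,0],-M[:,2]],1);o=p+M[:,2]*Hg
    k=5000.;n=500;v,u=np.mgrid[:n,:n];Y=(u-n/2)/k;Z=.005-(v-n/2)/k
    X=(o+G[:,0]*.013)+Y[...,None]*G[:,1]+(.06+Z)[...,None]*G[:,2]
    pc,_=cv2.projectPoints(X.reshape(-1,1,3),cv2.Rodrigues(np.array(c['R']))[0],np.array(c['t']).ravel(),np.array(c['camera_matrix'],float),np.array(c['dist'],float))
    m=pc.reshape(n,n,2).astype(np.float32);return cv2.remap(c['image'][:,:,::-1].copy(),m,None,cv2.INTER_CUBIC)
def ang(I):
    F=I.astype(float);b,g,r=F[...,0],F[...,1],F[...,2];v,u=np.mgrid[:500,:500]
    def cen(w):return np.array([(u*w).sum(),(v*w).sum()])/w.sum()
    near=np.hypot(u-260,v-240)<60
    hub=cen(np.clip(70-F.max(-1),0,None)*near)
    rr=np.hypot(u-hub[0],v-hub[1])/5
    red=cen(np.clip(r-np.maximum(g,b)-40,0,None)*(rr>8)*(rr<45)*(abs(g-b)<40)*(v>hub[1]))
    gr=cen(np.clip(g-np.maximum(r,b)-6,0,None)*(rr>25)*(rr<48)*(v>hub[1]))
    for nm,q in(('red',red),('green',gr)):
        d=(q-hub)/5;print(nm,'hub',hub,'r mm',np.hypot(*d).round(1),'ang',np.arctan2(-d[0],d[1]).round(3))
E
python3 - <<'E'
from r import *
q=lambda a:Ro.from_quat([a[1],a[2],a[3],a[0]])
A=rect('s7',np.array([.4849,-.3055,.4748]),q([.014,.9,.436,.01]));
B=rect('s9',np.array([.5107,.0102,.2326]),q([.001,.777,.63,-.001]));p,R=tool();C=rect('s10',p,R)
for I in(A,B,C):ang(I)
cv2.imwrite('pics/rect.png',cv2.resize(np.hstack([A,C]),(800,400),interpolation=cv2.INTER_AREA))
E
```

```text
red hub [262.86940797 275.3323293 ] r mm 21.1 ang -0.007
green hub [262.86940797 275.3323293 ] r mm 33.8 ang 0.387
red hub [255.460551   273.86346303] r mm 19.6 ang 0.058
green hub [255.460551   273.86346303] r mm 33.0 ang 0.477
red hub [256.62868757 271.1272658 ] r mm 20.1 ang 0.408
green hub [256.62868757 271.1272658 ] r mm 29.7 ang 0.569
```

View pics/rect.png

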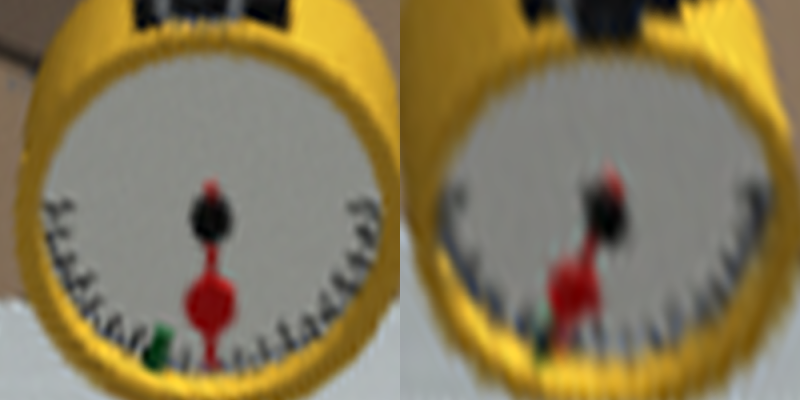

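```bash
cat > tri.py <<'E'
from h import *
q=lambda a:Ro.from_quat([a[1],a[2],a[3],a[0]])
views={'s7':([.4849,-.3055,.4748],[.014,.9,.436,.01]),'s8':([.5107,-.001,.2847],[.001,.778,.629,-.001]),'s9':([.5107,.0102,.2326],[.001,.777,.63,-.001])}
obs={}
for f,(p,a) in views.items():
    c=dict(np.load(f'pics/{f}.npz'));p=np.array(p);M=q(a).as_matrix();G=np.stack([M[:,1],M[:,0],-M[:,2]],1);o=p+M[:,2]*.113
    K=c['camera_matrix'].astype(float);d=c['dist'].astype(float);Rc=c['R'];t=c['t'].ravel();cam=-Rc.T@t
    pr=lambda x:cv2.projectPoints((o+G@np.array(x)).reshape(1,1,3),cv2.Rodrigues(Rc)[0],t,K,d)[0].ravel()
    F=c['image'].astype(float);r,g,b=F[...,0],F[...,1],F[...,2];v,u=np.mgrid[:420,:560]
    s=np.linalg.norm(pr([.013,.02,.06])-pr([.013,-.02,.06]))/40
    def cen(w,x,rad):
        P=pr(x);m=np.hypot(u-P[0],v-P[1])<rad*s;w=w*m
        return np.array([(u*w).sum(),(v*w).sum()])/w.sum(),(w>0).sum()
    L={'hub':cen(np.clip(90-F.max(-1),0,None),[.015,.002,.061],8),
       'green':cen(np.clip(g-np.maximum(r,b)-5,0,None),[.013,-.012,.027],14),
       'red':cen(np.clip(r-np.maximum(g,b)-50,0,None)*(abs(g-b)<40),[.015,.002,.042],13)}
    for k,(P,n) in L.items():
        w=cv2.undistortPoints(P.reshape(1,1,2),K,d).ravel();ray=np.r_[w,1]@Rc
        obs.setdefault(k,[]).append((f,(cam-o)@G,ray@G/np.linalg.norm(ray)));print(f,k,P.round(1),n)
X={}
for k,l in obs.items():
    A=0;B=0
    for f,c0,dr in l:
        wt=2 if f=='s7' else 1
        Q=wt*(np.eye(3)-np.outer(dr,dr));A=A+Q;B=B+Q@c0
    X[k]=np.linalg.solve(A,B);print(k,(X[k]*1e3).round(2),[round(1e3*np.linalg.norm(np.cross(dr,X[k]-c0)),2) for f,c0,dr in l])
for k in('green','red'):
    d=X[k]-X['hub'];print(k,'r',np.hypot(d[1],d[2])*1e3,'ang',np.arctan2(-d[1],-d[2]))
E
python3 tri.py
```

```text
s7 hub [125.7 203.3] 25
s7 green [122.7 217.8] 16
s7 red [128.6 211.5] 45
s8 hub [237.6 174.6] 13
s8 green [233.7 186.7] 7
s8 red [238.  180.1] 18
s9 hub [240.9 186.7] 11
s9 green [237.1 198.2] 7
s9 red [240.9 192.3] 15
hub [11.46  2.48 58.32] [np.float64(0.15), np.float64(0.09), np.float64(0.24)]
green [  8.84 -10.38  24.36] [np.float64(0.18), np.float64(0.31), np.float64(0.06)]
red [10.94  2.76 37.56] [np.float64(0.33), np.float64(0.97), np.float64(0.59)]
green r 36.31331647135007 ang 0.3620816116692389
red r 20.755721799805578 ang -0.013703628317585249
```

```bash
cat > now.py <<'E'
import sys
from h import *
f=sys.argv[1]; c=snap('scene',f)
p,R=tool();M=R.as_matrix();G=np.stack([M[:,1],M[:,0],-M[:,2]],1);o=p+M[:,2]*.113
K=c['camera_matrix'].astype(float);d=c['dist'].astype(float);Rc=np.array(c['R']);t=np.array(c['t']).ravel();cam=-Rc.T@t
pr=lambda x:cv2.projectPoints((o+G@np.array(x)).reshape(1,1,3),cv2.Rodrigues(Rc)[0],t,K,d)[0].ravel()
F=c['image'].astype(float);r,g,b=F[...,0],F[...,1],F[...,2];v,u=np.mgrid[:420,:560]
s=np.linalg.norm(pr([.013,.02,.06])-pr([.013,-.02,.06]))/.04
def pt(w,x,rad,dep):
    P=pr(x);w=w*(np.hypot(u-P[0],v-P[1])<rad*s);P=np.array([(u*w).sum(),(v*w).sum()])/w.sum()
    ray=np.r_[cv2.undistortPoints(P.reshape(1,1,2),K,d).ravel(),1]@Rc@G;c0=(cam-o)@G
    return P,(c0+ray*(dep-c0[0])/ray[0])
th=np.arcsin(M[2,0])
P,hub=pt(np.clip(90-F.max(-1),0,None),[.0115,.0025,.0583],.008,.0115)
Q,red=pt(np.clip(r-np.maximum(g,b)-50,0,None)*(abs(g-b)<40),[.011,.0025-.021*np.sin(th),.0583-.021*np.cos(th)],.013,.0109)
e=red-hub;print('hub',hub.round(4),'red',red.round(4),'reading',np.arctan2(-e[1],-e[2]),'r',np.hypot(e[1],e[2]))
# bar long edge direction: expected ends vs picture
piv()
E
python3 now.py s11; python3 - <<'E'
import cv2
I=cv2.imread('pics/s11.png');cv2.imwrite('pics/s11c.png',cv2.resize(I[165:220,210:270],None,fx=10,fy=10,interpolation=cv2.INTER_NEAREST))
E
```

```text
hub [0.0115 0.0017 0.0583] red [ 0.0109 -0.0059  0.0391] reading 0.38115999445278875 r 0.020632031090911992
tilt 0.3621677865706645 stub_top in gauge [ 0.0008 -0.0022 -0.0082] pivot edge in gauge [ 0.0008 -0.0255  0.0007] F [ 0.8 -0.1  2.9] tq [-0.12 -0.16 -0.08]
```

View pics/s11c.png

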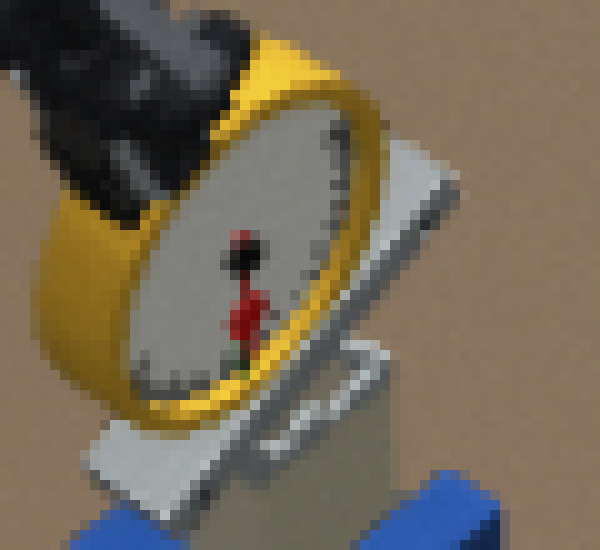

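```bash
python3 now.py s12 ; cat >> now.py <<'E'
for a in(.33,.36,.40):
    print(a,'tip px',pr([.0109,.0021-.036*np.sin(a),.0583-.036*np.cos(a)]).round(2))
print('green px',pr([.00884,-.01038-.0004,.02436]).round(2))
x=c['image'][194:206,228:242].astype(int);print('R-max(G,B)\n',x[...,0]-x[...,1:].max(-1));print('G-max(R,B)\n',x[...,1]-x[...,::2].max(-1))
E
python3 now.py s13
```

```text
hub [0.0115 0.0018 0.0583] red [ 0.0109 -0.0059  0.0391] reading 0.3816869844858276 r 0.02066746212362793
tilt 0.3621738656246106 stub_top in gauge [ 0.0008 -0.0022 -0.0081] pivot edge in gauge [ 0.0008 -0.0255  0.0007] F [0.5 0.6 2.2] tq [-0.14 -0.16 -0.06]
hub [0.0115 0.0017 0.0583] red [ 0.0109 -0.0059  0.0391] reading 0.37891805827772634 r 0.020579196846240197
tilt 0.3622048644500851 stub_top in gauge [ 0.0008 -0.0022 -0.0082] pivot edge in gauge [ 0.0008 -0.0255  0.0007] F [-0.  -0.3  2.8] tq [-0.11 -0.15 -0.02]
0.33 tip px [235.02 199.76]
0.36 tip px [234.72 200.01]
0.4 tip px [234.32 200.32]
green px [234.1 199.7]
R-max(G,B)
 [[  0   0  -1  -1  -1   0  73  93  32   1  -1  -1  10  40]
 [ -1  -1   0  -1  -1  40 105 101  72   5  -1   0  30  44]
 [  0   1  -1   0   0  87  99  96  38   4  -1  29  43  40]
 [ -2  -1  -1  -1  24  87  98  83   8   0  21  44  44  18]
 [ -1   0  -1  -1   2  95 102  62   7  23  42  44  26  -1]
 [ -1   0   0  -1  -1 -14  40  56  28  45  42  32  -2  -5]
 [  1   0  -1  -1  -1 -15  15  57  46  42  40   6  -1  -5]
 [ -1  -2   1   0  -1 -13  -8  29  40  41   7 
[... 438 characters left out ...]
7  -99  -96  -38   -4    1  -29  -43  -40]
 [   2    1    1    1  -24  -87  -98  -83   -8    0  -21  -44  -44  -18]
 [   1    0    1    1   -2  -95 -103  -62   -7  -23  -42  -44  -26    1]
 [   1    0    0    1    1   14  -40  -56  -28  -45  -42  -32    2   -1]
 [  -1    0    1    1    1   12  -15  -57  -46  -42  -40   -6    1   -1]
 [   1    2   -1    0    1   11    8  -29  -40  -41   -7    2    0   -2]
 [   1    0    1    0    1  -26   -5  -39  -39  -14    1    0    0    0]
 [   0    2    0  -25  -44  -40  -41  -34  -14    2   -2   -1    1   -5]
 [   1  -25  -28  -40  -36  -43  -33  -15    3    0   -2    2   -3   -4]
 [ -42  -39  -38  -45  -35  -31  -13    4   -1   -2    0   -2    2    3]]
```

```bash
python3 -c "
from h import *
s=arm.state();print(s['time'],s['contact_force'],s['width'],abs(s['joint_velocities']).max())
print(arm.job_done())"
```

```text
23.0 [-0.01031214 -0.2622995   2.81390883] 0.018368858844500718 0.0022114641023797993
the job is handed in; nothing more can be done
None
```

I dropped the offcut into the red scrap box. I then took the gauge by its lug, set it level on the stub, and rocked it about the higher edge until the pointer lay on the green mark. The job was handed in at 23.0 s with the arm still and the bar bearing on the stub; no verdict was reported.

| Last check | Result | Limit |
|---|---|---|
| Gauge tilt, from the tool pose | 0.362 rad | – |
| Mark angle, triangulated from three views | 0.362 rad (0.350 if I scale to the tab's known radius) | pointer within 0.06 rad of the mark |
| Contact with the stub | about 6–7 N | 0.3–25 N |
| Bar middle against the stub axis (tool pose and measured stub position) | about 2 mm along, 1 mm across | 35 mm and 15 mm |

- **Pointer reading:** read straight from the needle's pixels, the pointer came to about 0.38 rad. That is 0.02–0.03 rad past the mark estimates but inside the limit. In the scene camera view from the side, a little green still showed left of the needle tip, about as much as the needle standing clear of the dial would cause.
- **Offcut:** I saw it standing in the box in both views after release, and it was still there later, when the gauge was held up.
- **Other tools and timber:** my moves kept clear of them and they looked undisturbed in the pictures, but I did not measure their positions again.

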